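# Tuck in the flap of the cork case

## Task

Shut the cork case: push its raised flap over from the outside with a fingertip until it lies flat, then, keeping it pressed down, push it by its finger ridge so that its free edge slides fully beneath the lip, and leave it tucked. Only push: do not grip the flap or reach round to its inner face, do not lift or shove the case away, and leave the things standing around undisturbed.

Things in the scene. Friction and masses are not known exactly. Their poses are not given: they have to be found in the camera images.
- case: loose open plywood cork case, about 0.85 kg, 112 mm wide (its x), 150 mm long (its y), rim 46 mm high; two corks packed inside. Origin: centre of its underside on the table; z up. Hinge end at +y, lip end at -y. It may stand turned either way by up to about 35 degrees
- hinge (a point): middle of the flap's hinge pin, 48.5 mm above the table, at case x 0, y +68 mm (less the value of flap_slide). The pin lies along case x and runs in 16 mm slots in steel plates (up to 57.5 mm high) outside the side walls, so hinge and flap can slide towards the lip. Axes as the case's
- edge (a point): middle of the flap's free edge, 115 mm from the hinge pin. Axes turn with the flap: y points back to the hinge, z out of the flap's outer face
- ridge (a point): foot of the finger ridge on the flap's outer face: middle of its steep face that looks towards the hinge, 68 mm from the pin. The ridge is 66 mm long (along case x), stands 6 mm above the face, and slopes down in a ramp towards the free edge. Between hinge and ridge the outer face is flat
- lip (a point): middle of the lip's inner lower edge, at case x 0, y -53 mm, 54.5 mm above the table. The lip is a fixed steel strip 108 mm long (case x), 5 mm thick, that overhangs the case 22 mm from the -y end; 8.5 mm of space between it and the rim
- flap (a joint): angle of the flap, rad: 0 lies flat on the rim, about 1.57 stands upright, more leans back away from the case; at most 2.1. The flap is a stiff board 96 mm wide, 5 mm thick (its outer face 51 mm above the table when flat). A light spring (about 0.07 N m when flat, zero at 1.9) lifts it again when let go unless its edge is under the lip
- flap_slide (a joint): travel of hinge and flap towards the lip (case -y), m: 0 drawn back, 0.016 fully in; stiff, moves at about 2.5 N and stays where it is left. At 0 the flat flap's edge is 6 mm short of the lip and folds down past it; from about 0.006 on it lands on top of the lip; at 0.016 it is 10 mm beneath it
- standing_cork: plain wine cork standing on end, 24 mm across, 46 mm tall; bystander, origin at the centre of its underside
- matchbox: matchbox lying flat, 36 x 53 x 15 mm; bystander, origin at the centre of its underside
- stopper: ribbed bottle stopper, 35 mm across, 48 mm tall; bystander, origin at the centre of its underside
- tumbler: clear tumbler, 80 mm across, 90 mm tall; bystander, origin at the centre of its underside
- candle: pillar candle, 64 mm across, 94 mm tall; bystander, origin at the centre of its underside
- round_tin: round lidded tin, 66 mm across, 28 mm tall; bystander, origin at the centre of its underside

How it is judged:
By the outcome, as a careful person would: the job done as asked, in the order asked, and still so for the second after the job is handed in, with the robot touching nothing.
It also fails if it takes over 42 s, if anything falls off the work surface, if the arm or the gripper's body presses on something with over 40 N, if the wrist force passes 120 N, or if a joint passes its speed limit or range.

## Robot

A 6-joint arm with a two-finger parallel gripper is mounted at the origin on a cart in front of the work surface, level with it; the furniture and walls round the work are solid. World frame = base frame: x ahead of the robot, y to its left, z up, the work surface at z = 0. Lengths are in m, angles in degrees, forces in N, time in s.
With the tool pointing down it reaches from about 0.35 to 0.875 m from the base axis. Payload 4.2 kg.
Tool frame: the origin (TCP) lies midway between the tips of the shut fingers; the grasp point (between the pads) lies 19 mm behind it (r.pinch_z is the distance from the TCP to the grasp point, in m); z points along the fingers, y is the line along which they close (so a half turn about z gives the same grasp; the last joint's range is limited). The gripper opens to 87 mm and grips with 3 to 60 N. Pads are 19 mm wide; open, the fingers measure 117 mm over their backs; the gripper's body (75 mm by 190 mm) begins 51 mm behind the grasp point.
Start: joints at [90.734, 22.042, 0.453, 0, -68.411, -14.817], TCP at [0.152, 0.606, 0.223] pointing down, gripper open.
Joint ranges: [-179.83, 179.83], [-69.29, 118.12], [-61.27, 80.66], [-181.25, 117.63], [-171.15, -9.14], [-177.46, 177.46]. Speed limits (degrees/s): [159.86, 159.86, 180, 180, 180, 180].

## Interface

Orientations are given as a 3x3 rotation matrix whose columns are the frame's x, y, z axes.
In Python, from station import r, imaging, models gives the robot as it stands. The module is installed in compiled form; this text tells all that it offers.
- The arm moves only by the tool apply_moves, never from a script. Its argument "moves" is a list of rows, each a list of 2 entries, a list of its own where there are three numbers: the shift along the tool's x, y, z in m, then the turn about the tool's z in degrees. A call has 1 to 5 rows; each row shifts and turns the commanded pose from where the row before left it, along the tool's axes as they then stand; what a row does not reach is not made up. A row lasts 1/12 s, in which the tool goes at most 41.7 mm and 7.16 degrees, less where a joint would pass 70% of its speed; a pose out of reach is approached as far as the arm can. A call is refused whole if a number of a shift passes 0.0417 or a number of a turn 7.16, either way. A call with a gripper value outside its range is refused whole. "hand" is the finger opening in m, from 0 to 0.087, set as the call begins (left out, the last holds). The fingers move at their own pace and stop on an object; the grip force is fixed at half the most. Time passes only in rows, so rows that do not move let the fingers close. It gives the time, the measured TCP pose, the force, the opening and the grip force at its end, in the units of the state.
- r.sense(): the state, without advancing time (a new reading comes with each control period).
- imaging.capture(name): name is "side" or "top"; returns a dict with "frame" (420x560x3 uint8, blue, green, red), "intrinsics" (3x3 intrinsics, pixels), "eye" and "orientation" of the camera in the world. Camera axes: x right, y down, z forward; pixel columns grow to the right and rows downward; lengths in m; the calibration is good to about 2 mm. A picture is of the moment at which its call begins. There is no depth.
- r.finish_job(): hands the job in; it is judged then, once.
Trained networks look in a picture, given as the dict that the camera call returned (one of the last four; its "shot" number tells which), for a name from the list of things; names that differ only in an ending like _2 or _b are one class to them, and where a whole thing is asked for, a point or a joint stands for the part that bears it (a point fixed in the world has none). Each returns a list of dicts, best first, with "confidence" (0 to 1); they miss things now and then, are a little off and sometimes report something else, mostly with a low value. They report only what shows in the picture. A call takes as long as a camera call.
- models.cut_out(picture, target): "region" (420x560 bool, what is visible of it) and "extent" ([left, top, width, height] as shares, 0 to 1, of the picture: columns of its width, rows of its height, round what is visible of it).
- models.place_of(picture, target): "at" ([column, row] as shares, 0 to 1, of the picture: columns of its width, rows of its height: a listed point, or the origin of a listed thing).
The state is a dict: "time_s": time; "joints": joint angles; "joint_velocities": joint speeds; "effort": joint torques, N m; "tcp_pos": TCP position; "ee_rot": TCP orientation; "wrist_force": force on the tool from outside, world axes, zero at the start; "moment": the same for the moment, N m; "gripper_width": opening from 0.0 (shut) to 1.0 (fully open); "gripper_force": force on a finger pad.
Only numpy, scipy, OpenCV 4.12 (cv2) and the standard library are available. Lean on these libraries where they do the work, as an engineer would, in place of code of your own. Each camera call takes 0.05 s, during which the arm holds its last target. There are 200 camera calls.

## Working session

There is one attempt and no reset: what is moved stays moved. The work goes in short steps, Python scripts to look and compute and a tool call to move; the robot and the scene stay as the last step left them, time stands still between calls to the robot, and variables do not carry over. Pictures are saved under pics/ and viewed, at most 11 in all, crops included, and the job is handed in when it is done.

Besides the shell and the picture viewer there is one more tool, called after "Call:" as name([rows], argument=value, ...), one row to a line, values as JSON. apply_moves: Moves the arm, as the interface text tells. Its arguments: {"type":"object","properties":{"moves":{"type":"array"},"hand":{"type":"number"}},"required":["moves"]}

```bash
mkdir -p pics; cat > h.py <<'E'
import numpy as np, cv2
from station import r, imaging, models
def ray(p,uv):
    K=np.array(p["intrinsics"]);R=np.array(p["orientation"]);
    d=R@np.linalg.inv(K)@np.array([uv[0]*560,uv[1]*420,1.0]); return np.array(p["eye"]),d/np.linalg.norm(d)
def onz(p,uv,z):
    e,d=ray(p,uv); return e+d*(z-e[2])/d[2]
def tri(a,b):
    (e,d),(f,g)=a,b
    s=np.linalg.lstsq(np.c_[d,-g],f-e,rcond=None)[0]
    A=e+d*s[0];B=f+g*s[1]; return (A+B)/2,np.linalg.norm(A-B)
def proj(p,X):
    c=np.array(p["orientation"]).T@(np.array(X)-np.array(p["eye"])); c=np.array(p["intrinsics"])@c; return c[:2]/c[2]
E
python3 - <<'E'
from h import *
np.set_printoptions(precision=4,suppress=True)
s=r.sense(); print(s["time_s"],s["tcp_pos"],np.array(s["ee_rot"]),s["gripper_width"])
P={n:imaging.capture(n) for n in("side","top")}
for n,p in P.items():
    cv2.imwrite(f"pics/{n}0.png",p["frame"]); print(n,p["eye"],np.array(p["orientation"]).tolist(),np.array(p["intrinsics"]).tolist())
for t in "case hinge edge ridge lip standing_cork matchbox stopper tumbler candle round_tin".split():
    a={}
    for n,p in P.items():
        q=models.place_of(p,t)
        if q: a[n]=q[0]; 
        print(t,n,[(np.round(np.array(x["at"])*[560,420],1).tolist(),round(x["confidence"],2)) for x in q[:2]], onz(p,q[0]["at"],0) if q else '')
    if len(a)==2: print("   tri",*tri(ray(P["side"],a["side"]["at"]),ray(P["top"],a["top"]["at"])))
E
```

```text
0.0 [0.1519 0.6056 0.2214] [[ 0.9699 -0.2435 -0.0005]
 [-0.2435 -0.9699 -0.0021]
 [ 0.0001  0.0022 -1.    ]] 1.0010364693223481
side [ 0.0598 -0.6528  0.9495] [[0.7818437168960662, -0.43269074044315425, 0.44888653965662484], [-0.6233965715975527, -0.5539111971963045, 0.5518687345202425], [0.009854789219517247, -0.7113094324942637, -0.7028099134005775]] [[449.1615648850974, 0.0, 278.84463019531876], [0.0, 449.1615648850974, 211.87515569075907], [0.0, 0.0, 1.0]]
top [ 0.0566 -0.253   1.2009] [[0.4481121445724464, -0.7890188590411944, 0.4202912632496831], [-0.8939632456879544, -0.392853681029494, 0.21562861744359077], [-0.005022075839798053, -0.4723507440228163, -0.8813963656467791]] [[488.31097381201886, 0.0, 275.1938197828835], [0.0, 488.31097381201886, 205.8489509037578], [0.0, 0.0, 1.0]]
case side [([292.9, 250.9], 0.65)] [ 0.6011 -0.0512 -0.    ]
case top [([299.0, 224.5], 0.97), ([319.5, 226.6], 0.24)] [ 0.6065 -0.0433 -0.    ]
   tri [ 0.613  -0.04   -0.0178] 0.0031839826118807177
hinge side [([279.2, 219.3], 0.66)] [0.6477 0.0677 0.    ]
hinge top [([279.8, 204.4], 0.56)] [0.639
[... 1106 characters left out ...]
, 244.9], 0.71)] [ 0.5951 -0.1563  0.    ]
   tri [ 0.6008 -0.1555 -0.0115] 0.0011719582729746664
tumbler side [([370.1, 343.1], 0.72), ([276.8, 200.2], 0.58)] [ 0.5628 -0.3776  0.    ]
tumbler top [([407.4, 293.8], 0.57)] [ 0.5523 -0.3735  0.    ]
   tri [ 0.5595 -0.3755 -0.0044] 0.01028436583043023
candle side [([232.4, 168.0], 0.88), ([279.0, 221.1], 0.2)] [0.6739 0.3507 0.    ]
candle top [([182.4, 152.6], 0.61)] [0.6668 0.3676 0.    ]
   tri [ 0.6887  0.3839 -0.032 ] 0.010459111746003582
round_tin side [([185.9, 170.4], 0.87)] [0.5457 0.4346 0.    ]
round_tin top [([139.4, 176.4], 0.79), ([300.1, 223.0], 0.42)] [0.5407 0.4352 0.    ]
   tri [ 0.5438  0.436  -0.0015] 0.004843230705666558
```

```bash
python3 - <<'E'
import cv2
for n in("side","top"):
    f=cv2.imread(f"pics/{n}0.png")[140:320,180:420]; cv2.imwrite(f"pics/{n}0c.png",cv2.resize(f,(800,600),interpolation=cv2.INTER_CUBIC))
E
```

```text
(no output)
```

View pics/side0c.png

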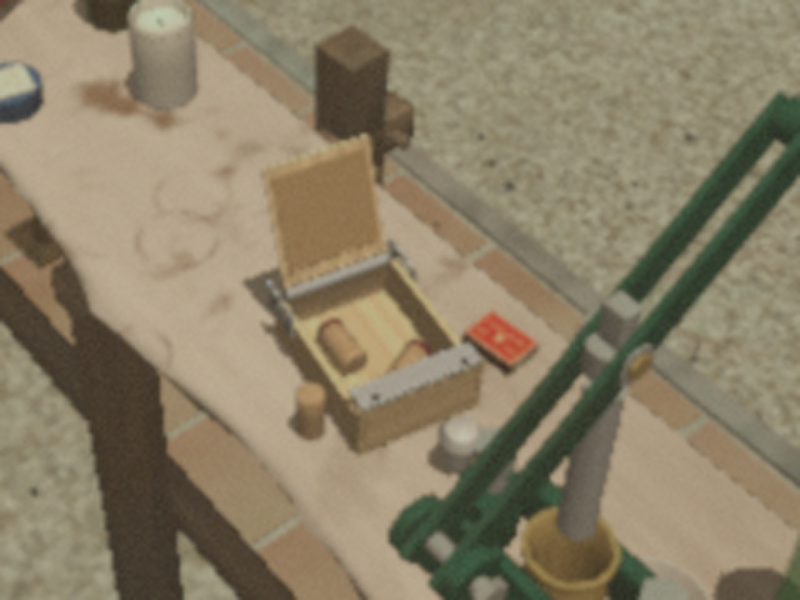

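View pics/top0c.png

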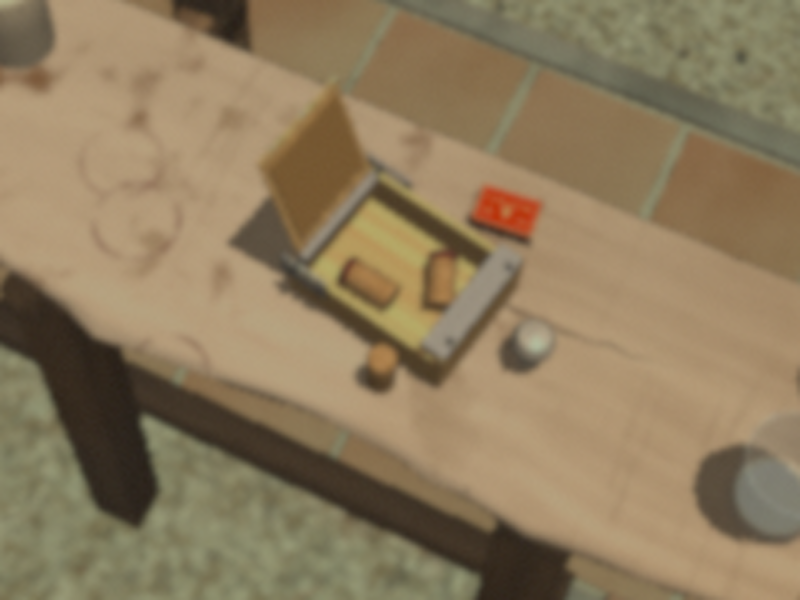

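Both views show the case with the flap standing up and leaning back a little. In the side crop the hinge line is near (335,275), the lip strip runs (352,388) to (481,362), the cork is near (310,410), and the stopper sits in front of the lip. I'll fit the case pose and flap angle from the picked corners and the network points.

```bash
cat > fit.py <<'E'
from h import *
from scipy.optimize import least_squares
np.set_printoptions(precision=4,suppress=True)
P={n:imaging.capture(n) for n in("side","top")}
c=lambda u,v:(u/3.3333+180,v/3.3333+140)
def fl(x,s): return lambda t,sl:(x,.068-sl-s*np.cos(t),.0485+s*np.sin(t))
def fx(*a): return lambda t,sl:a
L=[("top",c(425,348),fx(-.054,-.053,.0595)),("top",c(498,248),fx(.054,-.053,.0595)),("top",c(443,360),fx(-.054,-.075,.0595)),("top",c(521,262),fx(.054,-.075,.0595)),
("top",c(437,384),fx(-.056,-.075,0)),("side",c(362,451),fx(-.056,-.075,0)),("side",c(480,400),fx(.056,-.075,0)),
("side",c(352,388),fx(-.054,-.053,.0595)),("side",c(360,407),fx(-.054,-.075,.0595)),("side",c(474,347),fx(.054,-.053,.0595)),("side",c(481,362),fx(.054,-.075,.0595)),
("side",c(265,175),fl(-.048,.115)),("side",c(367,139),fl(.048,.115)),("top",c(263,165),fl(-.048,.115)),("top",c(335,84),fl(.048,.115)),
("side",c(284,285),fl(-.048,.0)),("top",c(300,255),fl(-.048,.0)),("side",(279.2,219.3),fl(0,0)),("top",(279.8,204.4),fl(0,0)),("side",(274.2,184.8),fl(0,.115)),("top",(272.7,173.8),fl(0,.115)),("top",(323.5,228.5),fx(0,-.053,.0545))]
def W(q,p): 
    C,S=np.cos(q[2]),np.sin(q[2]); return (q[0]+C*p[0]-S*p[1],q[1]+S*p[0]+C*p[1],p[2])
def res(q): return np.concatenate([proj(P[n],W(q,f(q[3],q[4])))-np.array(uv) for n,uv,f in L]+[[q[4]*300]])
o=least_squares(res,[.6,-.04,0,1.7,0],loss="soft_l1")
q=o.x; print(q,np.degrees(q[2:4])); print(np.round(res(q)[:-1].reshape(-1,2),1).tolist())
print("hinge",W(q,(0,.068,.0485)),"lip",W(q,(0,-.053,.0545)),"edge",W(q,fl(0,.115)(q[3],0)))
for n,z in dict(standing_cork=[(270.3,268.6),(293.1,255.5)]).items(): pass
np.save("q.npy",q)
E
python3 fit.py
```

```text
[ 0.602  -0.0497 -0.1852  1.8343 -0.0041] [-10.6113 105.0985]
[[-1.7, -1.2], [0.3, -1.3], [-0.0, 0.0], [0.4, -1.0], [-0.1, 2.3], [-0.5, 2.0], [0.4, 1.9], [-0.4, 0.4], [1.4, 0.6], [-1.1, -1.9], [1.3, -0.8], [0.3, -1.5], [1.6, -1.7], [-0.9, 0.6], [0.9, -1.2], [0.2, 1.9], [-1.6, 0.6], [1.5, 2.3], [-0.5, -0.1], [1.8, 0.6], [-2.8, 3.0], [-5.7, 0.3]]
hinge (np.float64(0.6144837825560707), np.float64(0.017110779157946863), 0.0485) lip (np.float64(0.592202231039969), np.float64(-0.10182000937906446), 0.0545) edge (np.float64(0.6199998562167954), np.float64(0.04655356682128083), np.float64(0.15953015439952017))
```

View pics/top0.png

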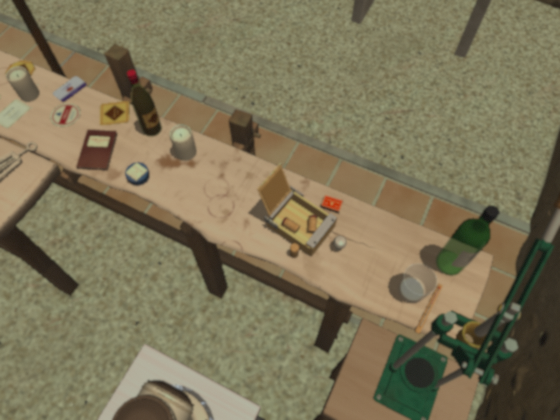

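View pics/side0.png

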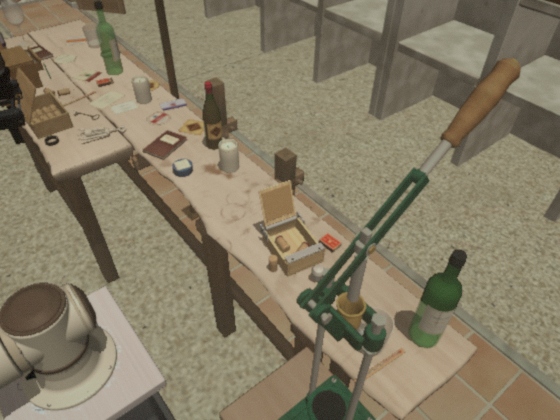

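The full views show the post behind the table at top (243,120) and side (286,158), a bottle well to the left, and a clear area around the flap. I'll triangulate the post, then work out the approach move.

```bash
python3 - <<'E'
from h import *
P={n:imaging.capture(n) for n in("side","top")}
for a,b in [((286,155),(243,117)),((213,85),(121,52)),((210,88),(133,75))]:
    print(tri(ray(P["side"],np.array(a)/[560,420]),ray(P["top"],np.array(b)/[560,420])))
s=r.sense(); R=np.array(s["ee_rot"]); print(s["time_s"],s["wrist_force"], R.T@(np.array([.6275,.086,.221])-s["tcp_pos"]))
E
```

```text
(array([0.8256736, 0.249149 , 0.0478037]), np.float64(0.009967478375510111))
(array([0.81855134, 0.65823394, 0.12753029]), np.float64(0.02090388634012388))
(array([0.7132368 , 0.51045496, 0.21118247]), np.float64(0.0031784439124568045))
1.4 [-1.1055532   0.58606423 -0.13576945] [0.58772115 0.38889489 0.00157127]
```

Call:
apply_moves([
  [[0.0327,0.0216,0],0],
  [[0.0327,0.0216,0],0],
  [[0.0327,0.0216,0],0],
  [[0.0327,0.0216,0],0],
  [[0.0327,0.0216,0],0],
], hand=0)

```text
time_s: 1.82
tcp_pos: [0.2852, 0.4602, 0.2227]
ee_rot: [[0.97, -0.243, 0.0], [-0.243, -0.97, 0.0], [0.0, -0.0, -1.0]]
wrist_force: [1.1, -0.1, 0.1]
gripper_width: 0.707
gripper_force: 0.0
```

Call:
apply_moves([
  [[0.0327,0.0216,0],0],
  [[0.0327,0.0216,0],0],
  [[0.0327,0.0216,0],0],
  [[0.0327,0.0216,0],0],
  [[0.0327,0.0216,0],0],
])

```text
time_s: 2.23
tcp_pos: [0.4177, 0.3156, 0.223]
ee_rot: [[0.97, -0.243, 0.001], [-0.243, -0.97, 0.001], [0.0, -0.001, -1.0]]
wrist_force: [-0.6, 1.3, -0.8]
gripper_width: 0.328
gripper_force: 0.0
```

Call:
apply_moves([
  [[0.0327,0.0216,0],0],
  [[0.0327,0.0216,0],0],
  [[0.0327,0.0216,0],0],
  [[0.0327,0.0216,0],0],
  [[0,0,0],0],
])

```text
time_s: 2.65
tcp_pos: [0.5258, 0.1971, 0.2224]
ee_rot: [[0.968, -0.25, 0.001], [-0.25, -0.968, -0.001], [0.001, 0.001, -1.0]]
wrist_force: [0.7, 0.9, 0.6]
gripper_width: 0.022
gripper_force: 0.0
```

Call:
apply_moves([
  [[0.0314,0.0195,0],0],
  [[0.0314,0.0195,0],0],
  [[0.0314,0.0195,0],0],
  [[0.0314,0.0195,0],0],
  [[0,0,0],-3.5],
])

```text
time_s: 3.07
tcp_pos: [0.6286, 0.0912, 0.2217]
ee_rot: [[0.982, -0.188, 0.001], [-0.188, -0.982, -0.001], [0.001, 0.001, -1.0]]
wrist_force: [-0.3, 0.3, -1.1]
gripper_width: 0.006
gripper_force: 0.0
```

Call:
apply_moves([
  [[0,0,0.01],0],
  [[0,0,0],0],
  [[0,0,0],0],
])

```text
time_s: 3.32
tcp_pos: [0.6242, 0.0958, 0.2114]
ee_rot: [[0.983, -0.184, -0.002], [-0.184, -0.983, -0.001], [-0.002, 0.001, -1.0]]
wrist_force: [-0.2, 0.2, 0.1]
gripper_width: 0.007
gripper_force: 0.0
```

Call:
apply_moves([
  [[0.005,0,0.03],0],
  [[0,0,0.03],0],
  [[0,0,0.025],0],
  [[0,0,0.014],0],
  [[0,0,0],0],
])

```text
time_s: 3.73
tcp_pos: [0.6272, 0.0949, 0.1098]
ee_rot: [[0.983, -0.183, -0.007], [-0.183, -0.983, -0.002], [-0.007, 0.003, -1.0]]
wrist_force: [-0.8, -0.7, -0.1]
gripper_width: -0.002
gripper_force: 0.0
```

```bash
python3 - <<'E'
from h import *
P={n:imaging.capture(n) for n in("side","top")}
a=[cv2.resize(P[n]["frame"][130:280,200:350],(400,400),interpolation=cv2.INTER_CUBIC) for n in P]
cv2.imwrite("pics/a1.png",np.hstack(a)); s=r.sense(); print(s["tcp_pos"],s["wrist_force"])
E
```

```text
[0.6302122  0.09531244 0.11410949] [-0.051153    0.27504993 -0.29319331]
```

View pics/a1.png

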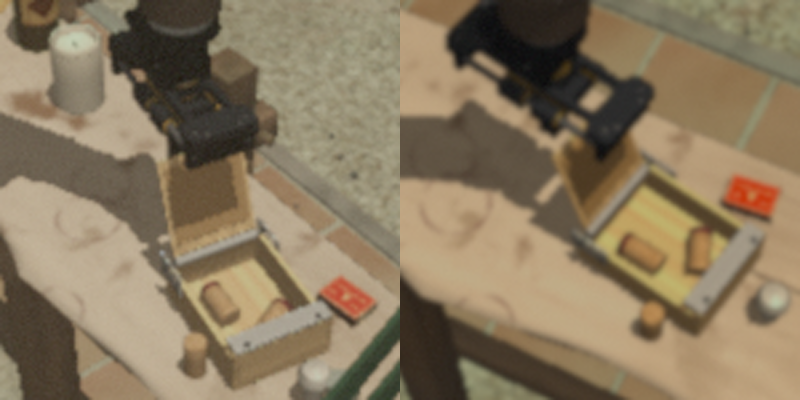

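The fingers are shut behind the flap and the gripper body is above the edge, with nothing touching. Now I push towards the lip.

Call:
apply_moves([
  [[0,0.01,0.001],0],
  [[0,0.01,0.001],0],
  [[0,0.01,0],0],
  [[0,0.008,0],0],
  [[0,0.006,0],0],
])

```text
time_s: 4.25
tcp_pos: [0.6222, 0.0496, 0.1124]
ee_rot: [[0.983, -0.185, 0.001], [-0.185, -0.983, 0.0], [0.001, -0.001, -1.0]]
wrist_force: [-1.0, 0.4, 0.5]
gripper_width: 0.008
gripper_force: 0.2
```

Call:
apply_moves([
  [[0,0.005,0.001],0],
  [[0,0.005,0.001],0],
  [[0,0.005,0],0],
  [[0,0,0],0],
])

```text
time_s: 4.58
tcp_pos: [0.6191, 0.0354, 0.1093]
ee_rot: [[0.983, -0.185, -0.001], [-0.185, -0.983, -0.0], [-0.001, 0.0, -1.0]]
wrist_force: [0.6, 0.2, 0.5]
gripper_width: 0.001
gripper_force: 0.0
```

```bash
cat > st.py <<'E'
from h import *
import sys
q=np.load("q.npy")
def cs():
    s=r.sense(); d=np.array(s["tcp_pos"])-[q[0],q[1],0]; C,S=np.cos(q[2]),np.sin(q[2]); R=np.array([[C,S,0],[-S,C,0],[0,0,1]])
    print(round(s["time_s"],2),"case tcp",np.round(R@d,4),"F",np.round(R@s["wrist_force"],2))
if __name__=="__main__":
    cs()
    P={n:imaging.capture(n) for n in("side","top")}
    if len(sys.argv)>1:
        a=[cv2.resize(P[n]["frame"][130:280,200:350],(400,400),interpolation=cv2.INTER_CUBIC) for n in P]
        cv2.imwrite(f"pics/{sys.argv[1]}.png",np.hstack(a))
    for n in P:
        for t in ("edge","ridge","hinge","lip"):
            m=models.place_of(P[n],t); print(n,t,[(np.round(np.array(x["at"])*[560,420],1).tolist(),round(x["confidence"],2)) for x in m[:1]])
    cs()
E
python3 st.py b1
```

```text
4.58 case tcp [0.0011 0.0868 0.1093] F [0.55 0.33 0.52]
side edge [([282.6, 193.3], 0.9)]
side ridge [([282.0, 205.3], 0.72)]
side hinge [([279.5, 218.8], 0.96)]
side lip [([302.3, 249.6], 0.88)]
top edge [([285.6, 179.5], 0.81)]
top ridge [([282.8, 194.2], 0.71)]
top hinge [([280.1, 204.0], 0.77)]
top lip [([319.6, 229.3], 0.67)]
5.08 case tcp [0.0013 0.088  0.1095] F [ 0.22  0.6  -0.3 ]
```

View pics/b1.png

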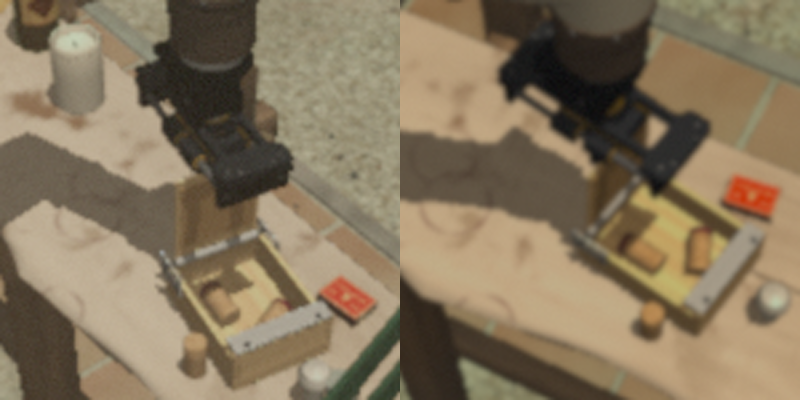

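The flap now stands about upright (side crop: edge behind the gripper, hinge at (212,240)). I'll continue along the arc over and down.

Call:
apply_moves([
  [[0,0.008,0.002],0],
  [[0,0.008,0.002],0],
  [[0,0.008,0.003],0],
  [[0,0.008,0.003],0],
  [[0,0.006,0.004],0],
])

```text
time_s: 5.5
tcp_pos: [0.6122, -0.0023, 0.0954]
ee_rot: [[0.983, -0.184, 0.0], [-0.184, -0.983, -0.0], [0.0, 0.0, -1.0]]
wrist_force: [-0.3, 0.7, 0.8]
gripper_width: 0.01
gripper_force: 0.5
```

Call:
apply_moves([
  [[0,0.006,0.004],0],
  [[0,0.005,0.005],0],
  [[0,0,0],0],
])

```text
time_s: 5.75
tcp_pos: [0.6093, -0.0131, 0.0851]
ee_rot: [[0.983, -0.185, -0.003], [-0.185, -0.983, -0.0], [-0.003, 0.001, -1.0]]
wrist_force: [-1.1, -0.0, -0.3]
gripper_width: 0.009
gripper_force: 0.0
```

```bash
python3 st.py c1
```

```text
5.75 case tcp [0.0005 0.0374 0.0851] F [-1.12 -0.23 -0.3 ]
side edge [([295.3, 222.3], 0.45)]
side ridge [([291.0, 221.2], 0.7)]
side hinge [([279.8, 220.0], 0.54)]
side lip [([302.0, 248.8], 0.63)]
top edge [([311.6, 207.6], 0.87)]
top ridge [([296.2, 207.7], 0.9)]
top hinge [([279.7, 204.6], 0.57)]
top lip [([322.4, 225.3], 0.74)]
6.25 case tcp [0.0014 0.0391 0.0867] F [-0.39 -0.75  0.01]
```

View pics/c1.png

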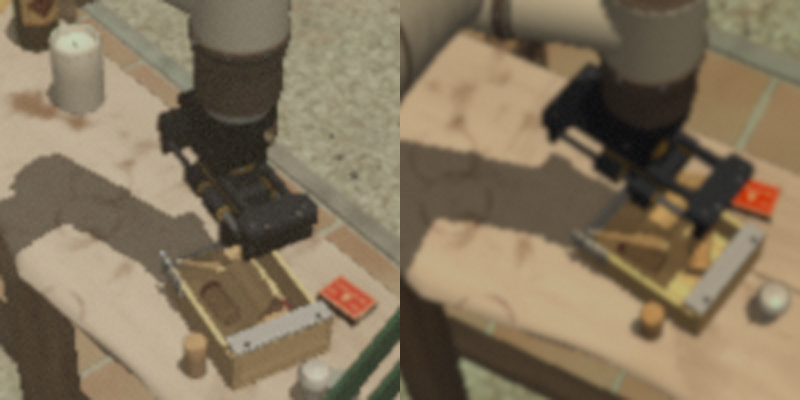

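The flap is partly down, about 40°, still with its edge above the lip and the tip on its outer face. I keep following the arc.

Call:
apply_moves([
  [[0,0.004,0.006],0],
  [[0,0.003,0.006],0],
  [[0,0.003,0.006],0],
  [[0,0.002,0.006],0],
  [[0,0,0],0],
])

```text
time_s: 6.67
tcp_pos: [0.6071, -0.0243, 0.0607]
ee_rot: [[0.983, -0.185, -0.003], [-0.185, -0.983, -0.0], [-0.003, 0.001, -1.0]]
wrist_force: [-0.1, 0.4, -0.0]
gripper_width: 0.004
gripper_force: 0.0
```

```bash
python3 st.py d1; python3 - <<'E'
from h import *; exec(open("fit.py").read().split("o=least")[0].split("\n",2)[2].replace("c=lambda","P={n:imaging.capture(n) for n in('side','top')};c=lambda",1)) if 0 else None
E
```

```text
6.67 case tcp [0.0003 0.026  0.0607] F [-0.16  0.35 -0.05]
side edge [([301.7, 244.9], 0.81)]
side ridge [([293.9, 234.4], 0.93)]
side hinge [([284.8, 220.8], 0.94)]
side lip [([300.3, 248.9], 0.68)]
top edge [([317.9, 222.8], 0.79)]
top ridge [([300.4, 214.5], 0.61)]
top hinge [([280.0, 207.3], 0.82)]
top lip [([320.3, 228.1], 0.78)]
7.17 case tcp [0.0014 0.0269 0.0627] F [-0.33 -0.31 -0.35]
```

View pics/d1.png

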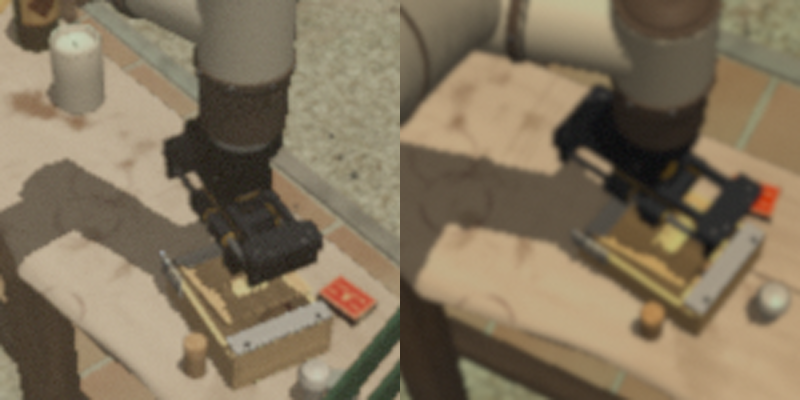

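```bash
cat > sl.py <<'E'
from h import *
import sys
q=np.load("q.npy");C,S=np.cos(q[2]),np.sin(q[2]);R=np.array([[C,S,0],[-S,C,0],[0,0,1]])
def cc(X): return np.round(R@(X-np.array([q[0],q[1],0])),4)
P={n:imaging.capture(n) for n in("side","top")}
zz=dict(edge=float(sys.argv[1]),ridge=float(sys.argv[2]),hinge=.0485,lip=.0545)
for t in zz:
    m={n:models.place_of(P[n],t) for n in P}
    print(t,{n:cc(onz(P[n],m[n][0]["at"],zz[t])).tolist() for n in m if m[n]},cc(tri(*[ray(P[n],m[n][0]["at"]) for n in P])[0]) if all(m.values()) else "")
s=r.sense(); print(s["time_s"],cc(np.array(s["tcp_pos"])),np.round(R@s["wrist_force"],2))
E
python3 sl.py .072 .066
```

```text
edge {'side': [-0.0037, -0.0309, 0.072], 'top': [0.0149, -0.0402, 0.072]} [-0.0051 -0.046   0.0951]
ridge {'side': [0.0051, 0.004, 0.066], 'top': [0.0056, 0.0038, 0.066]} [0.0051 0.0036 0.0665]
hinge {'side': [0.0046, 0.0827, 0.0485], 'top': [0.0042, 0.0752, 0.0485]} [-0.002   0.0707  0.0625]
lip {'side': [-0.0058, -0.0492, 0.0545], 'top': [0.0065, -0.058, 0.0545]} [-0.0089 -0.0626  0.075 ]
7.6667 [0.0014 0.0269 0.0626] [-0.48  0.96  0.81]
```

Call:
apply_moves([
  [[0,0.001,0.004],0],
  [[0,0.001,0.004],0],
  [[0,0,0.003],0],
  [[0,0,0],0],
])

```text
time_s: 8.0
tcp_pos: [0.6082, -0.0257, 0.0514]
ee_rot: [[0.983, -0.183, 0.0], [-0.183, -0.983, -0.0], [0.0, 0.0, -1.0]]
wrist_force: [0.1, 0.5, 2.2]
gripper_width: 0.007
gripper_force: 0.9
```

Call:
apply_moves([
  [[0,0,0.001],0],
  [[0,0,0.001],0],
  [[0,0,0],0],
])

```text
time_s: 8.25
tcp_pos: [0.6083, -0.0257, 0.0508]
ee_rot: [[0.983, -0.183, 0.001], [-0.183, -0.983, -0.001], [0.001, 0.0, -1.0]]
wrist_force: [-1.4, 0.3, 7.6]
gripper_width: 0.003
gripper_force: 3.8
```

```bash
python3 sl.py .051 .051
```

```text
edge {'side': [-0.0014, -0.0535, 0.051], 'top': [0.0177, -0.039, 0.051]} [ 0.0194 -0.0339  0.0265]
ridge {'side': [0.0097, 0.0089, 0.051], 'top': [0.0043, 0.0049, 0.051]} [0.004  0.0033 0.0575]
hinge {'side': [-0.0002, 0.0784, 0.0485], 'top': [0.0022, 0.0711, 0.0485]} [-0.0055  0.0664  0.063 ]
lip {'side': [-0.0003, -0.0479, 0.0545], 'top': [0.0071, -0.0588, 0.0545]} [-0.0072 -0.0639  0.0778]
8.75 [0.0018 0.0248 0.0508] [-1.93 -0.09  7.61]
```

The flap is flat: the tip is at z 50.8 mm, pressed with 7.6 N, and the slide is near 0. Now I push towards the ridge, keeping the press on.

Call:
apply_moves([
  [[0,0.002,0],0],
  [[0,0.002,0],0],
  [[0,0.002,0],0],
  [[0,0,0],0],
])

```text
time_s: 9.08
tcp_pos: [0.6073, -0.0312, 0.0508]
ee_rot: [[0.983, -0.183, 0.002], [-0.183, -0.983, 0.0], [0.002, -0.001, -1.0]]
wrist_force: [-2.4, 2.2, 8.2]
gripper_width: 0.004
gripper_force: 3.6
```

Call:
apply_moves([
  [[0,0.002,0],0],
  [[0,0.002,0],0],
  [[0,0.002,0],0],
  [[0,0,0],0],
])

```text
time_s: 9.42
tcp_pos: [0.6062, -0.037, 0.0509]
ee_rot: [[0.983, -0.183, 0.002], [-0.183, -0.983, 0.0], [0.002, -0.001, -1.0]]
wrist_force: [-1.5, 1.8, 7.3]
gripper_width: 0.005
gripper_force: 3.7
```

```bash
python3 sl.py .051 .051
```

```text
edge {'side': [0.0003, -0.0643, 0.051], 'top': [0.0082, -0.0618, 0.051]} [ 0.0059 -0.0611  0.0475]
ridge {'side': [0.0017, -0.0074, 0.051], 'top': [-0.0069, -0.0037, 0.051]} [ 0.0015 -0.0012  0.0418]
hinge {'side': [-0.0046, 0.0677, 0.0485], 'top': [-0.0015, 0.053, 0.0485]} [-0.0158  0.0442  0.077 ]
lip {'side': [-0.0027, -0.0439, 0.0545], 'top': [0.0055, -0.0543, 0.0545]} [-0.0088 -0.0593  0.077 ]
9.9167 [0.0018 0.0132 0.0509] [-2.4   2.4   7.64]
```

Call:
apply_moves([
  [[0,0.002,0],0],
  [[0,0.002,0],0],
  [[0,0.002,0],0],
  [[0,0,0],0],
])

```text
time_s: 10.25
tcp_pos: [0.6058, -0.0425, 0.0509]
ee_rot: [[0.983, -0.183, 0.003], [-0.183, -0.983, 0.001], [0.003, -0.002, -1.0]]
wrist_force: [0.4, 2.8, 6.4]
gripper_width: 0.002
gripper_force: 3.2
```

```bash
python3 st.py e1
```

```text
10.25 case tcp [0.0024 0.0078 0.0509] F [-0.08  2.81  6.38]
side edge [([305.7, 254.6], 0.79)]
side ridge [([295.6, 241.8], 0.67)]
side hinge [([283.6, 226.2], 0.6)]
side lip [([300.2, 247.1], 0.83)]
top edge [([323.6, 230.2], 0.91)]
top ridge [([304.2, 221.2], 0.79)]
top hinge [([286.3, 207.4], 0.73)]
top lip []
10.75 case tcp [0.0024 0.0078 0.0509] F [-1.62  3.25  6.46]
```

View pics/e1.png

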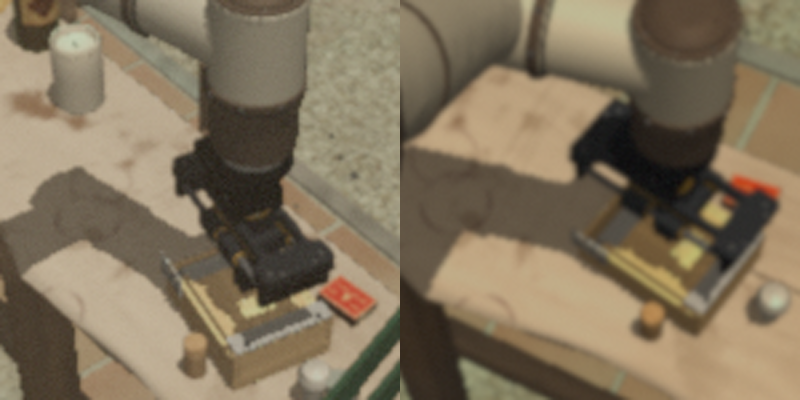

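The case has not moved (front corner still at (238,385) in the side crop), and the flap is flat with its edge at the lip. I continue the push.

Call:
apply_moves([
  [[0,0.002,0],0],
  [[0,0.002,0],0],
  [[0,0,0],0],
])

```text
time_s: 11.0
tcp_pos: [0.6055, -0.0464, 0.0509]
ee_rot: [[0.983, -0.183, 0.004], [-0.183, -0.983, 0.001], [0.004, -0.002, -1.0]]
wrist_force: [1.2, 1.4, 5.2]
gripper_width: 0.002
gripper_force: 2.8
```

Call:
apply_moves([
  [[0,0.002,0],0],
  [[0,0,0],0],
])

```text
time_s: 11.17
tcp_pos: [0.6053, -0.0484, 0.0509]
ee_rot: [[0.983, -0.183, 0.005], [-0.183, -0.983, 0.001], [0.004, -0.002, -1.0]]
wrist_force: [0.7, 2.5, 5.0]
gripper_width: 0.007
gripper_force: 2.7
```

```bash
python3 sl.py .051 .051
```

```text
edge {'side': [-0.0083, -0.0667, 0.051], 'top': [0.0044, -0.0563, 0.051]} [ 0.0063 -0.0526  0.0326]
ridge {'side': [-0.0087, -0.0085, 0.051], 'top': [0.0033, -0.0127, 0.051]} [-0.0079 -0.0159  0.0626]
hinge {'side': [0.0018, 0.0587, 0.0485], 'top': [0.0088, 0.0534, 0.0485]} [-0.0003  0.0494  0.0608]
lip {'top': [0.0058, -0.0565, 0.0545]} 
11.6667 [0.003  0.0019 0.0509] [0.88 2.25 5.28]
```

Call:
apply_moves([
  [[0,0.002,0.0003],0],
  [[0,0,0],0],
])

```text
time_s: 11.83
tcp_pos: [0.6051, -0.0502, 0.0508]
ee_rot: [[0.983, -0.183, 0.005], [-0.183, -0.983, 0.001], [0.005, -0.002, -1.0]]
wrist_force: [0.9, 2.4, 5.9]
gripper_width: 0.008
gripper_force: 3.0
```

Call:
apply_moves([
  [[0,0.002,0],0],
  [[0,0,0],0],
])

```text
time_s: 12.0
tcp_pos: [0.6048, -0.0522, 0.0507]
ee_rot: [[0.983, -0.183, 0.005], [-0.183, -0.983, 0.001], [0.005, -0.002, -1.0]]
wrist_force: [1.0, 3.3, 5.6]
gripper_width: 0.006
gripper_force: 2.9
```

Call:
apply_moves([
  [[0,0.001,0],0],
  [[0,0,0],0],
])

```text
time_s: 12.17
tcp_pos: [0.6046, -0.0532, 0.0507]
ee_rot: [[0.983, -0.183, 0.005], [-0.183, -0.983, 0.001], [0.005, -0.002, -1.0]]
wrist_force: [2.0, 4.2, 6.3]
gripper_width: 0.001
gripper_force: 2.9
```

```bash
python3 sl.py .051 .051
```

```text
edge {'side': [-0.0005, -0.0617, 0.051], 'top': [0.0133, -0.0646, 0.051]} [ 0.0021 -0.0668  0.0605]
ridge {'side': [0.0027, -0.0117, 0.051], 'top': [0.0041, -0.0104, 0.051]} [ 0.0044 -0.0099  0.0489]
hinge {'side': [0.0017, 0.0631, 0.0485], 'top': [0.0026, 0.0501, 0.0485]} [-0.009   0.0425  0.0733]
lip {'side': [-0.006, -0.0464, 0.0545], 'top': [0.0061, -0.0541, 0.0545]} [-0.0082 -0.0582  0.0728]
12.6667 [ 0.0032 -0.0029  0.0507] [0.78 2.88 5.23]
```

```bash
cat > tm.py <<'E'
from h import *
import sys
P={n:imaging.capture(n) for n in("side","top")}
for n,(u,v) in dict(side=(288,268),top=(312,254)).items():
    f=cv2.imread(f"pics/{n}0.png"); T=f[v-13:v+13,u-13:u+13]; g=P[n]["frame"][v-21:v+21,u-21:u+21]
    up=lambda a:cv2.resize(a,None,fx=4,fy=4,interpolation=cv2.INTER_CUBIC)
    m=cv2.matchTemplate(up(g),up(T),cv2.TM_CCOEFF_NORMED); _,s,_,l=cv2.minMaxLoc(m); print(n,"case shift px",(np.array(l)-32)/4,round(s,3))
a=[cv2.resize(P[n]["frame"][v:v+80,u:u+80],(400,400),interpolation=cv2.INTER_CUBIC) for n,(u,v) in dict(side=(250,200),top=(260,180)).items()]
cv2.imwrite(f"pics/{sys.argv[1]}.png",np.hstack(a))
E
python3 tm.py f1
```

```text
side case shift px [0. 0.] 0.85
top case shift px [0. 0.] 0.978
```

View pics/f1.png

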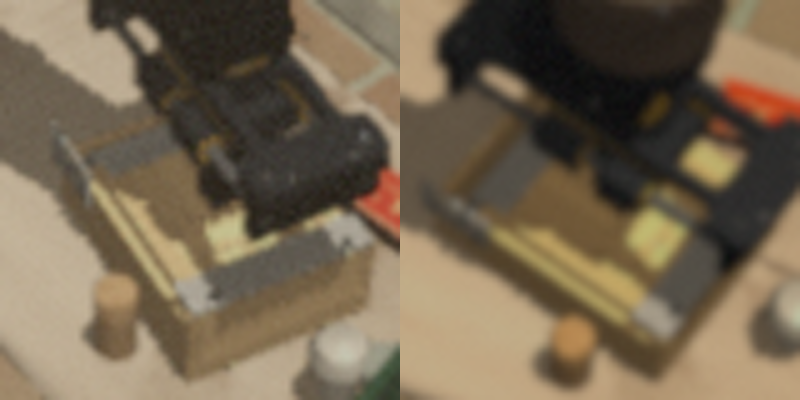

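The flap's front reaches the lip with no gap (top crop (660,300)), a gap has opened at the hinge end, and the case has not shifted. I continue in small steps until the force rises.

Call:
apply_moves([
  [[0,0.001,0.0002],0],
  [[0,0,0],0],
])

```text
time_s: 12.93
tcp_pos: [0.6045, -0.054, 0.0506]
ee_rot: [[0.983, -0.183, 0.005], [-0.183, -0.983, 0.001], [0.005, -0.002, -1.0]]
wrist_force: [-0.4, 3.6, 6.1]
gripper_width: 0.004
gripper_force: 3.1
```

Call:
apply_moves([
  [[0,0.001,0],0],
  [[0,0,0],0],
])

```text
time_s: 13.1
tcp_pos: [0.6046, -0.0542, 0.0506]
ee_rot: [[0.983, -0.183, 0.006], [-0.183, -0.983, 0.002], [0.006, -0.003, -1.0]]
wrist_force: [0.4, 6.7, 6.0]
gripper_width: 0.005
gripper_force: 5.2
```

```bash
python3 tm.py f2; python3 sl.py .051 .051
```

```text
side case shift px [0. 0.] 0.849
top case shift px [0. 0.] 0.977
edge {'side': [-0.0046, -0.0629, 0.051], 'top': [0.0056, -0.0602, 0.051]} [ 0.0019 -0.0598  0.048 ]
ridge {'side': [-0.0119, -0.0177, 0.051], 'top': [0.0019, -0.0153, 0.051]} [-0.0047 -0.0155  0.0502]
hinge {'side': [-0.0097, 0.0569, 0.0485], 'top': [0.0105, 0.0623, 0.0485]} [0.002  0.0625 0.0451]
lip {'side': [-0.0044, -0.0383, 0.0545], 'top': [0.0078, -0.052, 0.0545]} [-0.0118 -0.0587  0.0844]
13.7 [ 0.0034 -0.0039  0.0506] [0.78 6.98 6.63]
```

Call:
apply_moves([
  [[0,0.0005,0],0],
  [[0,0,0],0],
])

```text
time_s: 13.87
tcp_pos: [0.6046, -0.0543, 0.0506]
ee_rot: [[0.983, -0.183, 0.006], [-0.183, -0.983, 0.003], [0.006, -0.004, -1.0]]
wrist_force: [1.0, 7.8, 6.4]
gripper_width: 0.006
gripper_force: 5.5
```

This is the end stop: the force rises and there is no more travel. I ease off the push, lift straight up and look.

Call:
apply_moves([
  [[0,-0.001,0],0],
  [[0,0,-0.002],0],
  [[0,0,-0.006],0],
  [[0,0,-0.015],0],
  [[0,0,-0.03],0],
])

```text
time_s: 14.28
tcp_pos: [0.5985, -0.0559, 0.0983]
ee_rot: [[0.983, -0.185, -0.011], [-0.185, -0.983, -0.001], [-0.011, 0.003, -1.0]]
wrist_force: [0.3, -0.2, -1.4]
gripper_width: 0.006
gripper_force: 0.0
```

Call:
apply_moves([
  [[0,0,-0.03],0],
  [[0,0,-0.04],0],
  [[-0.02,-0.035,-0.01],0],
  [[-0.02,-0.035,0],0],
  [[-0.02,-0.035,0],0],
])

```text
time_s: 14.7
tcp_pos: [0.5617, 0.0589, 0.1828]
ee_rot: [[0.982, -0.186, 0.0], [-0.186, -0.982, 0.0], [0.0, -0.0, -1.0]]
wrist_force: [1.2, 0.8, -0.5]
gripper_width: 0.008
gripper_force: 0.0
```

Call:
apply_moves([
  [[-0.02,-0.035,0],0],
  [[-0.02,-0.035,0],0],
  [[-0.02,-0.035,0],0],
  [[-0.02,-0.035,0],0],
  [[0,0,0],0],
])

```text
time_s: 15.12
tcp_pos: [0.5075, 0.2156, 0.1816]
ee_rot: [[0.984, -0.177, -0.001], [-0.177, -0.984, 0.0], [-0.001, 0.0, -1.0]]
wrist_force: [0.0, -0.3, -0.2]
gripper_width: 0.001
gripper_force: 0.0
```

```bash
python3 tm.py g1; python3 sl.py .053 .053
```

```text
side case shift px [0.   0.25] 0.98
top case shift px [0.   0.25] 0.99
edge {'side': [-0.0002, -0.0584, 0.053], 'top': [0.0011, -0.0653, 0.053]} [-0.0059 -0.0681  0.067 ]
ridge {'side': [-0.0009, -0.0086, 0.053], 'top': [-0.0017, -0.015, 0.053]} [-0.0069 -0.0181  0.0654]
hinge {'side': [-0.0037, 0.0554, 0.0485], 'top': [-0.0001, 0.0537, 0.0485]} [-0.0038  0.0523  0.0528]
lip {'side': [0.0059, -0.0358, 0.0545], 'top': [0.0067, -0.0549, 0.0545]} [-0.0107 -0.0628  0.0916]
15.7167 [-0.1384  0.2387  0.1821] [-0.2  -0.21  0.07]
```

View pics/g1.png

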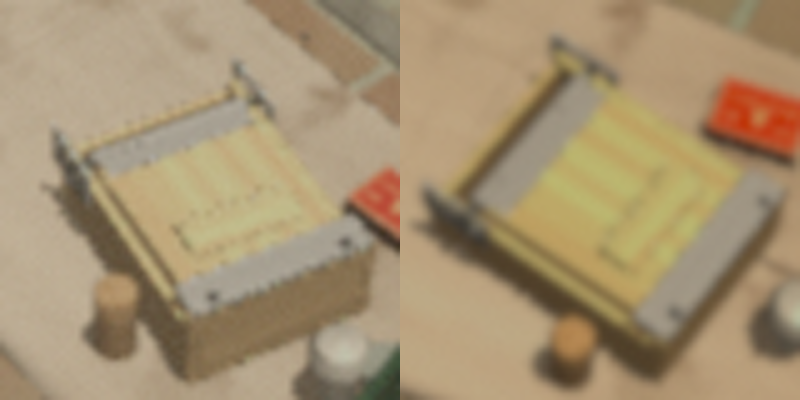

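The flap lies flat with its edge beneath the lip (top crop (690,260)) and the hinge slid in about 15–16 mm. Case, cork, matchbox and stopper look unmoved and the arm is clear, so I'm handing in.

```bash
python3 -c "
from station import r
print(r.finish_job())"
```

```text
the job is handed in; nothing more can be done
None
```

The cork case is shut and the job is handed in at about 16 s of the 42 s: the flap was pushed flat, then slid by its ridge to the end stop under the lip, and it stayed tucked when I let go, with the case and the things around it undisturbed in the last pictures.

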